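# Read a stock canister's tag under the shade plate

### The job

Stand the steel canister upright on the round pad in the reader's bay, turned so that its tag plate faces the reader's window. Then shut out the glare with the shade plate: tilt it, hook its far edge under the reader's lip and lower its near edge behind the two front stops until it lies flat on the cheeks, handle up; when it is down, press the button on top of the reader fully and let it come back. Leave the copper punch cup standing where it is.

Things in the scene. Friction and masses are not known exactly. Their poses are not given: they have to be found in the camera images.
- bay: Tag reader with its reading bay, fixed to the bench; place and yaw vary. Origin on the bench under the round pad's centre; x from the open front to the reader (away from the robot), y left, z up. Grey reader at the back: face at x = 83 mm, back at x = 125 mm, top at z = 127 mm, 130 mm wide. Upright aluminium cheeks left and right, the front open between them, 102 mm clear. Base plate 4 mm thick
- lip (a point): Middle of the free edge of the reader's lip, at its underside (bay x = 69, y = 0, z = 117 mm). The lip is 10 mm thick, 130 mm wide and sticks out 14 mm over the bay from the reader's face (x = 69 to 83 mm): between it and the level of the cheek tops is a slot 13 mm high and 14 mm deep
- stop_left (a point): Top of the inner edge of the left cheek's front stop (bay x = -43, y = 58, z = 116 mm). Each cheek is 14 mm thick (y = 51 to 65 and -65 to -51 mm), x = -53 to 83 mm, top at z = 104 mm; on its front end the stop (x = -53 to -43 mm) stands 12 mm above it. From stops to reader face: 126 mm
- pad (a point): Centre of the thin round dark pad, 76 mm across, on the base plate in the bay, at the surface on which the canister stands (4 mm above the bench)
- window (a point): Centre of the reader's dark window, on the reader's face, 38 mm above the bench, at x = 83 mm in the bay's frame
- canister_center (a point): Centre (half-way up) of the loose steel canister, a closed cylinder 50 mm across, 95 mm high, about 0.25 kg; z is its axis, up. A flat tag plate with a dotted square code, 26 wide, 36 high, 2 mm proud, is on its +x side, 14 to 50 mm above its foot; on the lid a 3 mm high rib runs from the middle to the tag side (+x). Above 52 mm the wall is bare; grip it high (about 78 mm) to clear the lip
- cover_grip (a point): Centre of the loose shade plate's grip, 24 mm above its underside. Aluminium plate 120 (x) by 130 (y) by 6 mm, about 0.25 kg, flat on the bench at first. In its middle stands a wooden rib to grip, 14 mm thick (x), 70 mm long (y), its top 38 mm above the plate's underside. Either way round fits; seated, its x axis lies along the bay's x axis
- read_button_top (a point): Centre of the top face of the reader's round push button, 26 mm across, on top of the reader behind the lip
- read_button (a joint): Travel of the push button in m: 0 released, 0.006 fully down; a spring pushes it back, fully down takes 5 N
- punch_cup_center (a point): Centre (half-way up) of the copper cup of dapping punches, 55 mm in diameter, 94 mm high, 0.9 kg, loose; the canister and this cup may stand in each other's place. To be left alone
Not all that is in view belongs to the job. Of the things like the part that bears canister_center, leave any that is brown; of the rest the smaller one is meant.

How it is judged:
By the outcome, as a careful person would: the job done as asked, in the order asked, and still so for the second after the job is handed in, with the robot touching nothing.
It also fails if it takes over 67 s, if anything falls off the work surface, if the arm or the gripper's body presses on something with over 40 N, if the wrist force passes 120 N, or if a joint passes its speed limit or range.

### The arm

A 6-joint arm with a two-finger parallel gripper is mounted at the origin on a cart in front of the work surface, level with it; the furniture and walls round the work are solid. World frame = base frame: x ahead of the robot, y to its left, z up, the work surface at z = 0. Lengths are in mm, angles in rad, forces in N, time in s.
With the tool pointing down it reaches from about 350 to 775 mm from the base axis. Payload 7.3 kg.
Tool frame: the origin (TCP) lies at the centre of the arm's flange, where the gripper is bolted on; the fingertips stand 178 mm ahead of it and the grasp point (between the pads) lies 159 mm ahead of it; z points along the fingers, y is the direction in which the jaws open and shut (so a half turn about z gives the same grasp; the last joint's range is limited). The gripper opens to 92 mm and grips with 3 to 60 N. Pads are 19 mm wide; open, the fingers measure 130 mm over their backs; the gripper's body (75 mm by 190 mm) begins 47 mm behind the grasp point.
Start: joints at [1.106, 0.342, 1.524, -0, 1.275, -0.146], TCP at [164.528, 498.556, 404.741] pointing down, gripper open.
Joint ranges: [-2.53, 2.53], [-0.77, 2.02], [0.04, 2.7], [-1, 4.14], [0.28, 2.66], [-3.11, 3.11]. Speed limits (rad/s): [2.57, 2.57, 3.14, 3.14, 3.14, 3.14].

### API

Orientations are given as [roll, pitch, yaw] about the fixed x, y, z axes, in that order (R = Rz(yaw) Ry(pitch) Rx(roll)).
In Python, from plant import get_obs, capture, close_job gives the robot as it stands. The module is installed in compiled form; this text tells all that it offers.
- The arm moves only by the shell command python3 -m pendant 'ROWS'. ROWS is JSON, a list of rows, each a list of 3 entries, a list of its own where there are three numbers: the shift along the tool's x, y, z in m, then the turn, a rotation vector about the tool's x, y, z in rad, then the finger opening in m, from 0 to 0.0918. In form: [[[tx, ty, tz], [wx, wy, wz], fingers], ...]. A call has 1 to 10 rows; each row is the pose to reach, as a shift and turn from the pose commanded when the call began, along the tool's axes at that moment; what a row does not reach only later rows make up. A row lasts 1/12 s, in which the tool goes at most 41.7 mm and 7.16 degrees, less where a joint would pass 70% of its speed; a pose out of reach is approached as far as the arm can. A call with a gripper value outside its range is refused whole. The fingers move at their own pace and stop on an object; the grip force is fixed at half the most. Time passes only in rows, so rows that repeat a pose let the fingers close. It gives the time, the measured TCP pose, the force and the opening at its end, in the units of the state.
- get_obs(): the state, without advancing time (a new reading comes with each control period).
- capture(name): name is "scene" or "top"; returns a dict with "color" (400x640x3 uint8, red, green, blue), "mtx" (3x3 intrinsics, pixels), "dist" ([k1, k2, p1, p2, k3] as OpenCV has them; the pictures are not rectified), "rvec" (rotation vector, rad) and "tvec" (3), from world to camera coordinates, as OpenCV has them. Camera axes: x right, y down, z forward; pixel columns grow to the right and rows downward; lengths in mm; the calibration is good to about 2 mm. A picture is of the moment at which its call begins. There is no depth.
- close_job(): hands the job in, once; it reports no verdict.
The state is a dict: "time": time; "joint_positions": joint angles; "dq": joint speeds; "tau": joint torques, N m; "tool_pos": TCP position; "tcp_rot": TCP orientation; "contact_force": force on the tool from outside, world axes, zero at the start; "moment": the same for the moment, N m; "grip_width": finger opening in mm.
Only numpy, scipy, OpenCV 4.12 (cv2) and the standard library are available. Lean on these libraries where they do the work, as an engineer would, in place of code of your own. Each camera call takes 0.05 s, during which the arm holds its last target. There are 200 camera calls.

## Working session

There is one attempt and no reset: what is moved stays moved. The work goes in short steps, Python scripts to look and compute and a shell command to move; the robot and the scene stay as the last step left them, time stands still between calls to the robot, and variables do not carry over. Pictures are saved under pics/ and viewed, about 8 in all and at most 12, crops included, and the job is handed in when it is done.

```bash
mkdir -p pics; python3 - <<'E'
from plant import *
import cv2,pickle
print(get_obs())
for n in("scene","top"):
    c=capture(n); pickle.dump(c,open(f"{n}0.pkl","wb"))
    print(n,c["mtx"],c["dist"],c["rvec"],c["tvec"])
    cv2.imwrite(f"pics/{n}0.png",cv2.resize(c["color"][:,:,::-1],(800,500),interpolation=cv2.INTER_CUBIC))
E
```

```text
{'time': 0.0, 'joint_positions': array([ 1.10599275e+00,  3.42702018e-01,  1.52500501e+00, -1.08105948e-05,
        1.27542227e+00, -1.46017249e-01]), 'dq': array([ 1.22123046e-03, -1.35018280e-03,  3.28816632e-06, -6.11196132e-04,
        2.84978900e-04, -9.26600170e-04]), 'tau': array([-8.62434317e-04, -4.31244385e+01, -2.44219422e+01,  7.15573551e-02,
        5.60223078e-02, -1.40201573e-04]), 'tool_pos': array([164.46835292, 498.42671819, 404.05970085]), 'tcp_rot': array([-3.14007086e+00, -2.13352265e-04,  2.82280931e+00]), 'contact_force': array([ 0.25689086, -0.11221156, -0.60396826]), 'moment': array([0.02485698, 0.0336064 , 0.01808134]), 'grip_width': 91.72617489788841}
scene [[494.11445443   0.         317.03232502]
 [  0.         494.11445443 202.1398047 ]
 [  0.           0.           1.        ]] [-0.12056223  0.          0.          0.          0.        ] [ 1.97445784 -1.76217257  0.55078809] [-120.48816861  486.39395919  872.99259038]
top [[515.48807746   0.         325.11452335]
 [  0.         515.48807746 205.55067048]
 [  0.           0.           1.        ]] [0.01548105 0.         0.         0.         0.        ] [ 2.13182207 -2.14854878  0.20281645] [ -65.35791945  531.7167716  1376.82645418]
```

View pics/scene0.png

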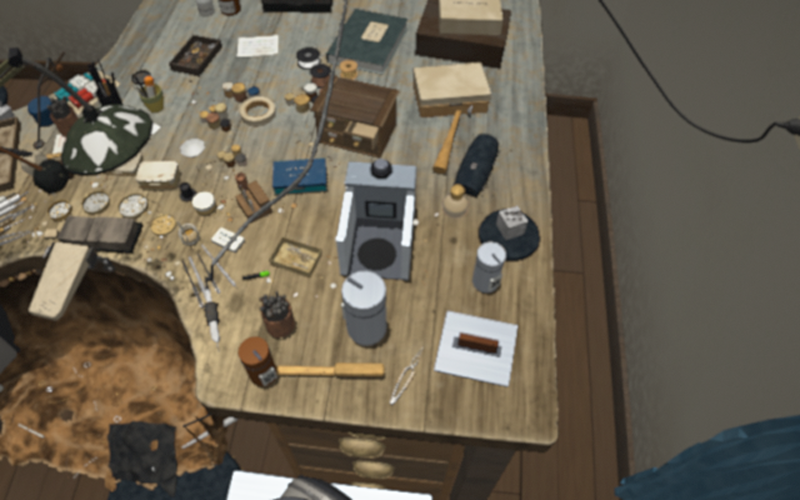

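View pics/top0.png

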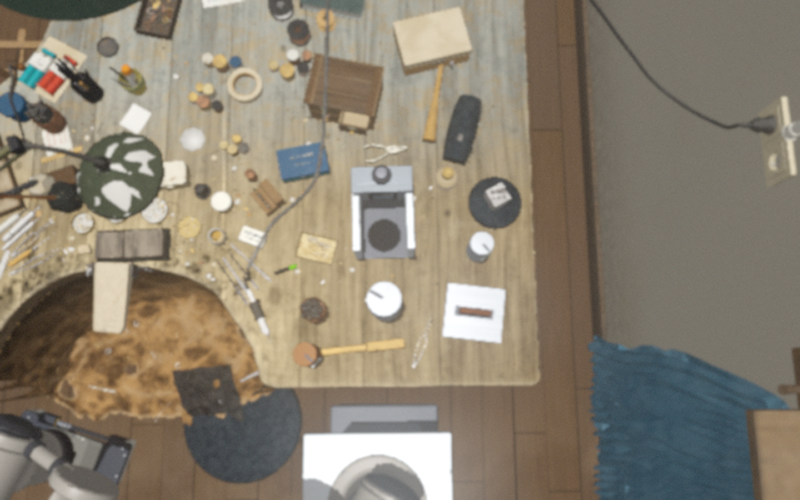

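The top view shows the robot base at the bottom centre. The bay is at (383,215), the small steel canister at (480,246) and the shade plate at (474,312). The large grey canister at (384,300) and the brown cylinder at (305,353) are decoys, and the punch cup is at (313,310). Next I'll crop for precise pixels.

```bash
cat > h.py <<'E'
import numpy as np,cv2,pickle
from scipy.spatial.transform import Rotation as R
def load(n): return pickle.load(open(n+".pkl","rb"))
def proj(c,P): return cv2.projectPoints(np.array(P,float).reshape(-1,1,3),c["rvec"],c["tvec"],c["mtx"],c["dist"])[0][:,0]
def back(c,uv,z):
    u=cv2.undistortPoints(np.array(uv,float).reshape(-1,1,2),c["mtx"],c["dist"])[:,0]
    M=cv2.Rodrigues(c["rvec"])[0]; t=np.ravel(c["tvec"]); o=-M.T@t
    d=np.c_[u,np.ones(len(u))]@M
    s=(z-o[2])/d[:,2]; return o+d*s[:,None]
def crop(c,x0,y0,x1,y1,k,name):
    im=cv2.resize(c["color"][y0:y1,x0:x1,::-1],None,fx=k,fy=k,interpolation=cv2.INTER_CUBIC)
    for x in range((x0+19)//20*20,x1,20):
        cv2.putText(im,str(x),(int((x-x0)*k),10),0,.35,(0,0,255),1);cv2.line(im,(int((x-x0+.5)*k),12),(int((x-x0+.5)*k),18),(0,0,255),1)
    for y in range((y0+19)//20*20,y1,20):
        cv2.putText(im,str(y),(0,int((y-y0+.5)*k)+4),0,.35,(0,0,255),1);cv2.line(im,(25,int((y-y0+.5)*k)),(31,int((y-y0+.5)*k)),(0,0,255),1)
    cv2.imwrite(name,im)
E
python3 - <<'E'
from h import *
crop(load("scene0"),265,120,420,235,5,"pics/sc1.png")
crop(load("top0"),275,125,415,280,3.8,"pics/tc1.png")
E
```

```text
(no output)
```

View pics/sc1.png

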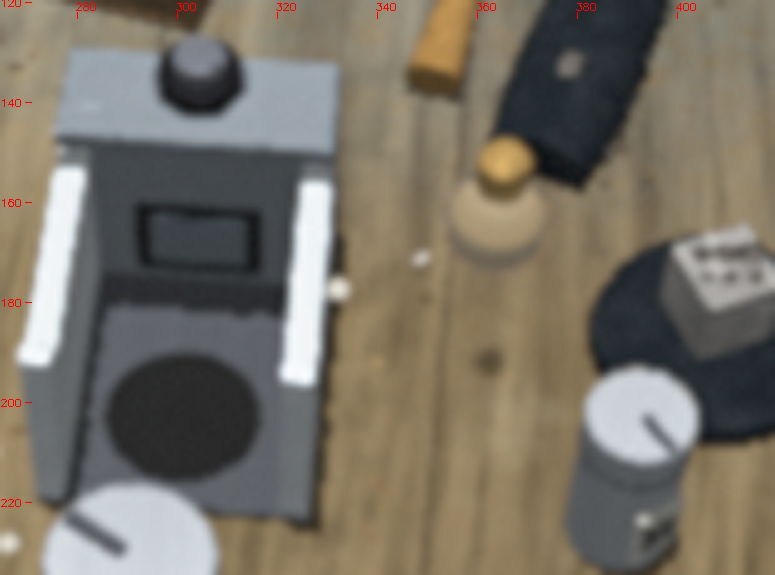

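View pics/tc1.png

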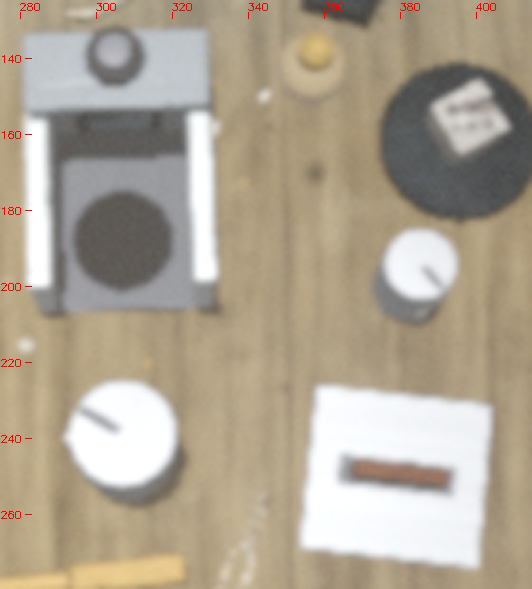

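The scene crop shows the pad centre at about (183,416), the reader top corners and the canister lid at (642,416). The canister's rib points lower right. The top crop shows the lid at (421,265) and the plate corners at (317,385), (493,405), (479,568) and (300,547).

```bash
python3 - <<'E'
from h import *
from scipy.optimize import least_squares
s=load("scene0");t=load("top0")
S=lambda a:np.array(a,float)/5+[265,120]-.4
T=lambda a:np.array(a,float)/3.8+[275,125]-.4
B=[[125,65,127],[125,-65,127],[69,-65,127],[69,65,127],[0,0,4]]
uS=S([[70,48],[339,63],[330,153],[56,137],[183,416]]);uT=T([[27,31],[208,29],[210,107],[24,109],[123,240]])
def tf(p,B): 
    B=np.array(B,float);return np.c_[B[:,:2]@np.array([[np.cos(p[2]),np.sin(p[2])],[-np.sin(p[2]),np.cos(p[2])]])+p[:2],B[:,2]]
for nm,f in (("S",[(s,uS)]),("T",[(t,uT)]),("ST",[(s,uS),(t,uT)])):
    r=least_squares(lambda p:np.concatenate([(proj(c,tf(p,B))-u).ravel() for c,u in f]),[550,0,0])
    print("bay",nm,r.x.round(3),r.fun.round(1))
p=r.x
print("pads",back(s,uS[4],4),back(t,uT[4],4))
for c,F,a in((s,S,[[642,416],[645,418],[675,452]]),(t,T,[[421,265],[423,265],[443,289]])):
    q=back(c,F(a),95); print("can",q.round(1)[0],np.arctan2(*(q[2]-q[1])[1::-1]), np.arctan2(*(q[2]-q[0])[1::-1]))
q=back(t,T([[317,385],[493,405],[479,568],[300,547]]),6);print("plate",q.round(1),q.mean(0),back(t,T([[401,474]]),38))
e=q[0]-q[1];print("plate y axis dir",np.arctan2(e[1],e[0])-np.pi/2, np.linalg.norm(e)); e=q[0]-q[3];print(np.arctan2(e[1],e[0]),np.linalg.norm(e))
q=back(s,S([[200,58]]),140);print("btn",q,back(t,T([[116,50]]),140), tf(p,[[104,0,140]]))
# big decoy
print("decoy",back(t,T([[123,434]]),125),back(t,T([[66,436],[180,436]]),125))
# tool rot
from plant import get_obs
o=get_obs();print(R.from_euler('xyz',o["tcp_rot"]).as_matrix().round(3))
E
```

```text
bay S [ 5.88714e+02 -1.69870e+01  3.40000e-02] [-0.5 -0.3  0.3  0.   0.7  0.1 -0.7 -0.3  0.1  0.4]
bay T [ 5.89931e+02 -1.82790e+01  7.00000e-03] [-0.7  0.   0.5  0.   0.3 -0.1  0.1 -0.1 -0.2  0.2]
bay ST [ 5.8931e+02 -1.7389e+01  2.1000e-02] [ 0.5 -0.7  1.2  0.2  1.3  0.2 -0.  -0.7  0.3  0.2 -1.7  0.6 -0.5 -0.
 -0.4 -0.2 -0.6  0.4 -0.5  0.4]
pads [[589.83194432 -16.56825215   4.        ]] [[590.41384525 -18.90695615   4.        ]]
can [ 552.2 -228.1   95. ] -2.453717707901402 -2.433602411059792
can [ 552.2 -230.4   95. ] -2.4751873896277288 -2.4269002662616264
plate [[ 479.2 -162.6    6. ]
 [ 463.3 -293.2    6. ]
 [ 343.4 -278.6    6. ]
 [ 359.7 -147.7    6. ]] [ 411.41632768 -220.53513209    6.        ] [[ 409.87134364 -219.32340349   38.        ]]
plate y axis dir -0.12096554094047907 131.4856314568034
-0.12404275482439135 120.38624725460375
btn [[699.45092992 -12.88856773 140.        ]] [[696.45793123 -16.78705849 140.        ]] [[693.28792525 -15.22578748 140.        ]]
decoy [[430.97210125 -20.4864379  125.        ]] [[429.90430891  18.09041024 125.        ]
 [429.32257541 -59.09705959 125.        ]]
[[-0.95   0.313 -0.001]
 [ 0.313  0.95  -0.001]
 [ 0.    -0.001 -1.   ]]
```

```bash
cat >> h.py <<'E'
def go(g,phi,tilt=0,L=159):
    """grasp-point target (mm), jaw heading phi, tilt: nose of the part (+phi dir) dips by tilt -> tool shift m, rotvec"""
    from plant import get_obs
    o=get_obs(); R0=R.from_euler('xyz',o["tcp_rot"])
    psi=phi+np.pi/2
    Rd=R.from_matrix(np.array([[np.cos(psi),np.sin(psi),0],[np.sin(psi),-np.cos(psi),0],[0,0,-1]]))
    h=np.array([-np.sin(phi),np.cos(phi),0]); Rd=R.from_rotvec(h*tilt)*Rd
    tcp=np.array(g,float)-Rd.apply([0,0,L])
    d=R0.inv().apply(tcp-o["tool_pos"])/1000; w=(R0.inv()*Rd).as_rotvec()
    print("t=%.2f"%o["time"],"shift",d.round(4),"rot",w.round(3),"F",o["contact_force"].round(1),"w",round(o["grip_width"],1),"gp",(o["tool_pos"]+R0.apply([0,0,L])).round(1),"q6",o["joint_positions"][5].round(2))
E
python3 -c "
from h import *
go([552,-229,230],-1.31)"
```

```text
t=0.10 shift [-0.596  -0.5693  0.0158] rot [-1.000e-03  2.000e-03  2.562e+00] F [ 0.1 -0.2 -0.4] w 91.9 gp [164.4 498.2 245.1] q6 -0.15
```

```bash
r='[[-0.298,-0.285,0.008],[0,0,1.28],0.0918]'; python3 -m pendant '[[[-0.298,-0.285,0.008],[0,0,1.25],0.0918],[[-0.298,-0.285,0.008],[0,0,1.25],0.0918],[[-0.298,-0.285,0.008],[0,0,1.25],0.0918],[[-0.298,-0.285,0.008],[0,0,1.25],0.0918],[[-0.298,-0.285,0.008],[0,0,1.25],0.0918],[[-0.298,-0.285,0.008],[0,0,1.25],0.0918],[[-0.298,-0.285,0.008],[0,0,1.25],0.0918],[[-0.298,-0.285,0.008],[0,0,1.25],0.0918],[[-0.298,-0.285,0.008],[0,0,1.25],0.0918],[[-0.298,-0.285,0.008],[0,0,1.25],0.0918]]'; python3 -c "
from h import *
go([552,-229,200],-1.31)"
```

```text
time: 0.93
tool_pos: [358.6, 132.3, 396.7]
tcp_rot: [3.141, 0.0, 1.566]
contact_force: [-0.0, 0.9, 0.9]
grip_width: 91.7
t=0.93 shift [-0.3604  0.195   0.0378] rot [ 0.    -0.     1.305] F [-0.   0.9  0.9] w 91.7 gp [358.6 132.3 237.7] q6 0.16
```

```bash
python3 -m pendant '[[[-0.36,0.195,0.038],[0,0,1.305],0.0918],[[-0.36,0.195,0.038],[0,0,1.305],0.0918],[[-0.36,0.195,0.038],[0,0,1.305],0.0918],[[-0.36,0.195,0.038],[0,0,1.305],0.0918],[[-0.36,0.195,0.038],[0,0,1.305],0.0918],[[-0.36,0.195,0.038],[0,0,1.305],0.0918],[[-0.36,0.195,0.038],[0,0,1.305],0.0918],[[-0.36,0.195,0.038],[0,0,1.305],0.0918],[[-0.36,0.195,0.038],[0,0,1.305],0.0918],[[-0.36,0.195,0.038],[0,0,1.305],0.0918]]'; python3 -c "
from h import *
go([552,-229,80],-1.31)"
```

```text
time: 1.77
tool_pos: [554.5, -227.6, 357.8]
tcp_rot: [-3.141, 0.001, 0.316]
contact_force: [0.1, 0.4, 0.3]
grip_width: 92.2
t=1.77 shift [-0.0028  0.0006  0.1188] rot [-0.     0.001  0.055] F [0.1 0.4 0.3] w 92.2 gp [ 554.4 -227.6  198.8] q6 0.74
```

```bash
python3 -m pendant '[[[-0.003,0.0006,0.03],[0,0,0.055],0.0918],[[-0.003,0.0006,0.06],[0,0,0.055],0.0918],[[-0.003,0.0006,0.09],[0,0,0.055],0.0918],[[-0.003,0.0006,0.11],[0,0,0.055],0.0918],[[-0.003,0.0006,0.119],[0,0,0.055],0.0918],[[-0.003,0.0006,0.119],[0,0,0.055],0.0918],[[-0.003,0.0006,0.119],[0,0,0.055],0.03],[[-0.003,0.0006,0.119],[0,0,0.055],0.03],[[-0.003,0.0006,0.119],[0,0,0.055],0.03],[[-0.003,0.0006,0.119],[0,0,0.055],0.03]]'; python3 -m pendant '[[[0,0,0],[0,0,0],0.03],[[0,0,0],[0,0,0],0.03],[[0,0,0],[0,0,0],0.03],[[0,0,0],[0,0,0],0.03]]'; python3 -c "
from h import *
go([552,-229,200],-1.31)"
```

```text
time: 2.6
tool_pos: [551.6, -226.7, 241.2]
tcp_rot: [3.14, -0.002, 0.268]
contact_force: [-0.5, -0.2, -0.6]
grip_width: 69.5
time: 2.93
tool_pos: [551.3, -226.7, 240.1]
tcp_rot: [3.141, -0.001, 0.268]
contact_force: [-0.2, -0.4, 0.9]
grip_width: 49.2
t=2.93 shift [ 1.000e-04  2.500e-03 -1.189e-01] rot [ 0.    -0.001  0.007] F [-0.2 -0.4  0.9] w 49.2 gp [ 551.5 -226.7   81.1] q6 0.78
```

```bash
python3 -m pendant '[[[0,0,-0.02],[0,0,0],0.03],[[0,0,-0.06],[0,0,0],0.03],[[0,0,-0.1],[0,0,0],0.03],[[0,0,-0.14],[0,0,-0.1],0.03],[[0,0,-0.17],[0,0,-0.2],0.03],[[0,0,-0.17],[0,0,-0.32],0.03],[[0,0,-0.17],[0,0,-0.44],0.03],[[0,0,-0.17],[0,0,-0.56],0.03],[[0,0,-0.17],[0,0,-0.68],0.03],[[0,0,-0.17],[0,0,-0.8],0.03]]';  python3 -c "
from h import *
go([589.5,-17.5,250],1.157)"
```

```text
time: 3.77
tool_pos: [551.1, -226.5, 409.0]
tcp_rot: [-3.14, -0.0, 1.074]
contact_force: [-0.3, -0.1, -2.6]
grip_width: 49.5
t=3.77 shift [ 2.02e-01 -6.59e-02  2.00e-04] rot [-1.000e-03 -1.000e-03 -1.654e+00] F [-0.3 -0.1 -2.6] w 49.5 gp [ 550.9 -226.4  250. ] q6 -0.02
```

```bash
python3 -m pendant '[[[0.02,-0.007,0],[0,0,-0.12],0.03],[[0.05,-0.016,0],[0,0,-0.24],0.03],[[0.08,-0.026,0],[0,0,-0.36],0.03],[[0.11,-0.036,0],[0,0,-0.48],0.03],[[0.14,-0.046,0],[0,0,-0.6],0.03],[[0.17,-0.056,0],[0,0,-0.72],0.03],[[0.19,-0.062,0],[0,0,-0.84],0.03],[[0.2,-0.065,0],[0,0,-0.96],0.03],[[0.202,-0.066,0],[0,0,-1.08],0.03],[[0.202,-0.066,0],[0,0,-1.2],0.03]]';  python3 -c "
from h import *
go([589.5,-17.5,200],1.157)"
```

```text
time: 4.6
tool_pos: [590.7, -16.4, 408.9]
tcp_rot: [-3.141, -0.002, 2.276]
contact_force: [1.0, 0.3, -2.6]
grip_width: 49.4
t=4.60 shift [-0.0001 -0.0016  0.0499] rot [-0.001 -0.002 -0.452] F [ 1.   0.3 -2.6] w 49.4 gp [590.5 -16.3 249.9] q6 -0.86
```

```bash
python3 -m pendant '[[[0,-0.0016,0.01],[0,0,-0.12],0.03],[[0,-0.0016,0.03],[0,0,-0.24],0.03],[[0,-0.0016,0.05],[0,0,-0.36],0.03],[[0,-0.0016,0.05],[0,0,-0.452],0.03],[[0,-0.0016,0.05],[0,0,-0.452],0.03]]';  python3 -c "
from h import *
from plant import capture
c=capture('scene');t=capture('top');pickle.dump(c,open('scene1.pkl','wb'));pickle.dump(t,open('top1.pkl','wb'))
crop(c,255,80,415,220,4,'pics/sc2.png')
go([589.5,-17.5,90],1.157)
B=[[0,0,4],[38,0,4],[0,38,4],[0,-38,4],[-38,0,4]]"
```

```text
time: 5.02
tool_pos: [589.1, -18.8, 357.7]
tcp_rot: [-3.141, -0.004, 2.723]
contact_force: [-0.2, 0.1, -1.6]
grip_width: 49.8
t=5.12 shift [0.0007 0.0011 0.1107] rot [ 0.    -0.    -0.011] F [ 0.9 -0.3 -2.5] w 48.9 gp [589.6 -18.8 200.7] q6 -1.31
```

View pics/sc2.png

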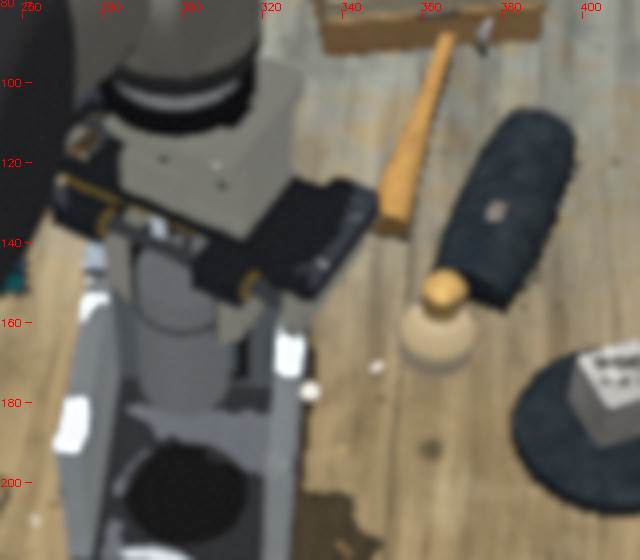

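The canister hangs over the bay with its foot at about pixel (300,180). No tag is visible from the front, so it faces the reader. Lowering.

```bash
python3 -m pendant '[[[0.0007,0.0011,0.025],[0,0,-0.011],0.03],[[0.0007,0.0011,0.055],[0,0,-0.011],0.03],[[0.0007,0.0011,0.085],[0,0,-0.011],0.03],[[0.0007,0.0011,0.1],[0,0,-0.011],0.03],[[0.0007,0.0011,0.108],[0,0,-0.011],0.03],[[0.0007,0.0011,0.112],[0,0,-0.011],0.03],[[0.0007,0.0011,0.114],[0,0,-0.011],0.03],[[0.0007,0.0011,0.114],[0,0,-0.011],0.03]]';  python3 -c "
from h import *
go([589.5,-17.5,85.2],1.157)"
```

```text
time: 5.78
tool_pos: [589.9, -17.6, 246.7]
tcp_rot: [3.141, 0.002, 2.73]
contact_force: [-1.0, 0.5, -1.5]
grip_width: 49.6
t=5.78 shift [ 0.0004 -0.0001  0.0025] rot [0.001 0.002 0.002] F [-1.   0.5 -1.5] w 49.6 gp [590.2 -17.6  87.7] q6 -1.32
```

```bash
python3 -m pendant '[[[0,0,0.001],[0,0,0],0.03],[[0,0,0.0025],[0,0,0],0.03],[[0,0,0.0025],[0,0,0],0.03],[[0,0,0.0025],[0,0,0],0.03]]';  python3 -m pendant '[[[0,0,0],[0,0,0],0.03],[[0,0,0],[0,0,0],0.062],[[0,0,0],[0,0,0],0.062],[[0,0,0],[0,0,0],0.062],[[0,0,0],[0,0,0],0.062]]'; python3 -c "
from h import *
go([589.5,-17.5,250],1.157)"
```

```text
time: 6.12
tool_pos: [589.7, -17.6, 244.1]
tcp_rot: [3.141, 0.002, 2.731]
contact_force: [0.7, 0.2, 0.3]
grip_width: 49.3
time: 6.53
tool_pos: [589.3, -17.5, 243.2]
tcp_rot: [-3.142, -0.0, 2.731]
contact_force: [0.1, -0.3, 0.3]
grip_width: 62.0
t=6.53 shift [-1.000e-04  1.000e-04 -1.658e-01] rot [-0.    -0.     0.003] F [ 0.1 -0.3  0.3] w 62.0 gp [589.3 -17.5  84.2] q6 -1.32
```

```bash
python3 -m pendant '[[[0,0,-0.01],[0,0,0],0.062],[[0,0,-0.035],[0,0,0],0.062],[[0,0,-0.07],[0,0,0],0.062],[[0,0,-0.11],[0,0,0],0.062],[[0,0,-0.145],[0,0,0],0.062],[[0,0,-0.16],[0,0,0],0.062],[[0,0,-0.16],[0,0,0],0.062]]'; python3 -c "
from h import *
go([410.5,-220,200],-0.122)"
```

```text
time: 7.12
tool_pos: [589.7, -17.6, 409.0]
tcp_rot: [3.139, 0.009, 2.731]
contact_force: [-0.6, 0.1, 0.2]
grip_width: 62.4
t=7.12 shift [ 0.0839 -0.2573  0.0486] rot [0.008 0.006 1.282] F [-0.6  0.1  0.2] w 62.4 gp [591.2 -17.8 250. ] q6 -1.32
```

```bash
python3 -m pendant '[[[0.009,-0.026,0],[0,0,0.12],0.062],[[0.02,-0.06,0],[0,0,0.24],0.062],[[0.033,-0.1,0.01],[0,0,0.36],0.062],[[0.045,-0.14,0.02],[0,0,0.48],0.062],[[0.057,-0.175,0.03],[0,0,0.6],0.062],[[0.07,-0.21,0.04],[0,0,0.72],0.062],[[0.077,-0.235,0.048],[0,0,0.84],0.062],[[0.084,-0.257,0.048],[0,0,0.96],0.062],[[0.084,-0.257,0.048],[0,0,1.08],0.062],[[0.084,-0.257,0.048],[0,0,1.2],0.062]]'; python3 -c "
from h import *
from plant import capture
c=capture('scene');t=capture('top');pickle.dump(c,open('scene2.pkl','wb'));pickle.dump(t,open('top2.pkl','wb'))
crop(c,265,120,345,230,5,'pics/a.png');crop(t,275,125,345,235,5,'pics/b.png')
cv2.imwrite('pics/ab.png',np.hstack([cv2.imread('pics/a.png'),cv2.imread('pics/b.png')]))
go([410.5,-220,120],-0.122)"
```

```text
time: 7.95
tool_pos: [408.5, -220.5, 354.5]
tcp_rot: [-3.14, -0.001, 1.522]
contact_force: [-0.2, -0.2, 0.6]
grip_width: 61.9
t=8.05 shift [-0.0002  0.0014  0.0757] rot [-0.001 -0.001  0.08 ] F [ 0.4 -0.2  0.3] w 62.0 gp [ 409.  -219.6  195.7] q6 -0.62
```

View pics/ab.png

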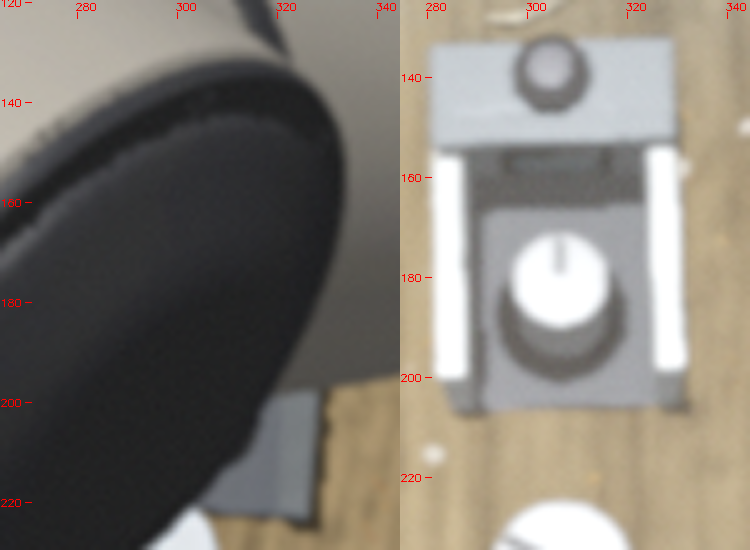

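The canister stands upright on the pad, lid at (560,280), with its rib pointing at the reader. I'll check its yaw numerically and refine the bay pose.

```bash
python3 - <<'E'
from h import *
from scipy.optimize import least_squares
t=load("top2")
T=lambda a:(np.array(a,float)-[400,0])/5+[275,125]-.4
B=[[125,65,127],[125,-65,127],[69,-65,127],[69,65,127],[-53,65,116],[-53,-65,116],[-53,51,116],[-53,-51,116]]
u=T([[431,43],[673,38],[678,143],[430,149],[434,380],[686,371],[469,380],[655,371]])
def tf(p): 
    b=np.array(B,float);return np.c_[b[:,:2]@np.array([[np.cos(p[2]),np.sin(p[2])],[-np.sin(p[2]),np.cos(p[2])]])+p[:2],b[:,2]]
r=least_squares(lambda p:(proj(t,tf(p))-u).ravel(),[590,-17,0]);print(r.x,r.fun.round(1))
q=back(t,T([[560,281],[560,236],[560,272]]),100);d=q[1]-q[2];print(q[0],np.arctan2(d[1],d[0]))
# subpixel: dark-rib direction, and lid brightness centroid
g=t["color"].min(2).astype(float); 
ys,xs=np.mgrid[170:193,295:320]; m=g[170:193,295:320]>190
print("lid centroid",back(t,[[xs[m].mean(),ys[m].mean()]],99))
y,x=np.mgrid[174:180,303:312]; w=np.clip(215-g[174:180,303:312],0,None)
for i in range(6): print(174+i,(x[i]*w[i]).sum()/w[i].sum().clip(1e-6))
E
```

```text
[ 5.88245058e+02 -1.90546973e+01  2.43025261e-02] [-0.3  0.6  0.1  0.3 -0.2 -0.4  0.3 -0.2  0.7 -0.2 -0.2  0.1 -1.  -0.4
  0.6  0.2]
[589.39044089 -19.58913999 100.        ] -0.003248549562060458
lid centroid [[590.58999361 -19.04719794  99.        ]]
174 306.57142857142856
175 306.625
176 306.6666666666667
177 306.5
178 0.0
179 0.0
```

```bash
python3 -c "
from h import *
go([410.5,-219,28.5],-0.122)"; python3 -m pendant '[[[0,0.001,0.02],[0,0,0.08],0.062],[[0,0.0014,0.055],[0,0,0.08],0.062],[[0,0.0014,0.095],[0,0,0.08],0.062],[[0,0.0014,0.13],[0,0,0.08],0.062],[[0,0.0014,0.15],[0,0,0.08],0.062],[[0,0.0014,0.154],[0,0,0.08],0.062],[[0,0.0014,0.154],[0,0,0.08],0.062]]'; python3 -c "
from h import *
go([410.5,-219,28.5],-0.122)"
```

```text
t=8.05 shift [0.0007 0.0014 0.1672] rot [-0.001 -0.001  0.08 ] F [ 0.4 -0.2  0.3] w 62.0 gp [ 409.  -219.6  195.7] q6 -0.62
time: 8.63
tool_pos: [410.9, -219.2, 200.1]
tcp_rot: [-3.139, -0.002, 1.454]
contact_force: [0.5, 0.1, -0.1]
grip_width: 62.0
t=8.63 shift [ 0.0001 -0.0004  0.0126] rot [-0.003 -0.002  0.005] F [ 0.5  0.1 -0.1] w 62.0 gp [ 410.5 -218.8   41.1] q6 -0.54
```

```bash
python3 -m pendant '[[[0,0,0.008],[0,0,0.005],0.062],[[0,0,0.0125],[0,0,0.005],0.062],[[0,0,0.0125],[0,0,0.005],0.062],[[0,0,0.0125],[0,0,0.005],0.062]]'; python3 -m pendant '[[[0,0,0],[0,0,0],0],[[0,0,0],[0,0,0],0],[[0,0,0],[0,0,0],0],[[0,0,0],[0,0,0],0],[[0,0,0],[0,0,0],0],[[0,0,0],[0,0,0],0],[[0,0,0],[0,0,0],0],[[0,0,0],[0,0,0],0]]';python3 -c "
from h import *
go([410.5,-219,28.5],-0.122)"
```

```text
time: 8.97
tool_pos: [411.3, -219.8, 189.3]
tcp_rot: [3.141, 0.0, 1.446]
contact_force: [0.2, 0.8, 0.2]
grip_width: 62.2
time: 9.63
tool_pos: [411.1, -219.7, 188.7]
tcp_rot: [-3.141, -0.0, 1.446]
contact_force: [-0.1, -0.3, 0.0]
grip_width: 14.2
t=9.63 shift [ 0.0006 -0.0007  0.0012] rot [-0.    -0.    -0.003] F [-0.1 -0.3  0. ] w 14.2 gp [ 411.1 -219.6   29.7] q6 -0.53
```

```bash
python3 -m pendant '[[[0,0,-0.01],[0,0,0],0],[[0,0,-0.03],[0,0,0],0],[[0,0,-0.065],[0,0,0],0],[[0,0,-0.105],[0,0,0],0],[[0,0,-0.145],[0,0,0],0],[[0,0,-0.18],[0,0,0],0],[[0,0,-0.2],[0,0,0],0],[[0,0,-0.205],[0,0,0],0]]'; python3 -c "
from h import *
go([595.8,-17.1,230],.024,.21)"
```

```text
time: 10.3
tool_pos: [411.4, -219.9, 397.3]
tcp_rot: [3.136, 0.003, 1.446]
contact_force: [0.4, -0.0, -2.2]
grip_width: 14.0
t=10.30 shift [0.2291 0.1904 0.0121] rot [ 0.215 -0.012 -0.149] F [ 0.4 -0.  -2.2] w 14.0 gp [ 412.3 -220.5  238.3] q6 -0.53
```

```bash
python3 -m pendant '[[[0.015,0.012,0],[0,0,-0.02],0],[[0.04,0.034,0],[0.02,0,-0.05],0],[[0.07,0.058,0],[0.05,0,-0.08],0],[[0.1,0.083,0],[0.09,0,-0.11],0],[[0.13,0.108,0.005],[0.13,-0.005,-0.149],0],[[0.16,0.133,0.01],[0.17,-0.01,-0.149],0],[[0.19,0.158,0.012],[0.2,-0.012,-0.149],0],[[0.21,0.175,0.012],[0.215,-0.012,-0.149],0],[[0.225,0.187,0.012],[0.215,-0.012,-0.149],0],[[0.229,0.19,0.012],[0.215,-0.012,-0.149],0]]'; python3 -m pendant '[[[0,0,0],[0,0,0],0],[[0,0,0],[0,0,0],0]]'; python3 -c "
from h import *
go([595.8,-17.1,170],.024,.21)
from plant import capture
c=capture('scene');t=capture('top');pickle.dump(c,open('scene3.pkl','wb'));pickle.dump(t,open('top3.pkl','wb'))
crop(c,245,80,355,230,3.6,'pics/a.png');crop(t,265,100,355,250,3.6,'pics/b.png')
cv2.imwrite('pics/ab3.png',np.hstack([cv2.imread('pics/a.png'),cv2.imread('pics/b.png')]))
"
```

```text
time: 11.13
tool_pos: [629.8, -13.6, 378.3]
tcp_rot: [-2.923, -0.006, 1.598]
contact_force: [-0.2, 0.4, -3.3]
grip_width: 13.9
time: 11.3
tool_pos: [627.8, -16.6, 380.2]
tcp_rot: [-2.924, -0.004, 1.595]
contact_force: [0.1, -0.2, -2.8]
grip_width: 13.6
t=11.30 shift [0.     0.0129 0.0531] rot [-0.008 -0.004  0.001] F [ 0.1 -0.2 -2.8] w 13.6 gp [593.4 -16.7 224.9] q6 -0.16
```

View pics/ab3.png

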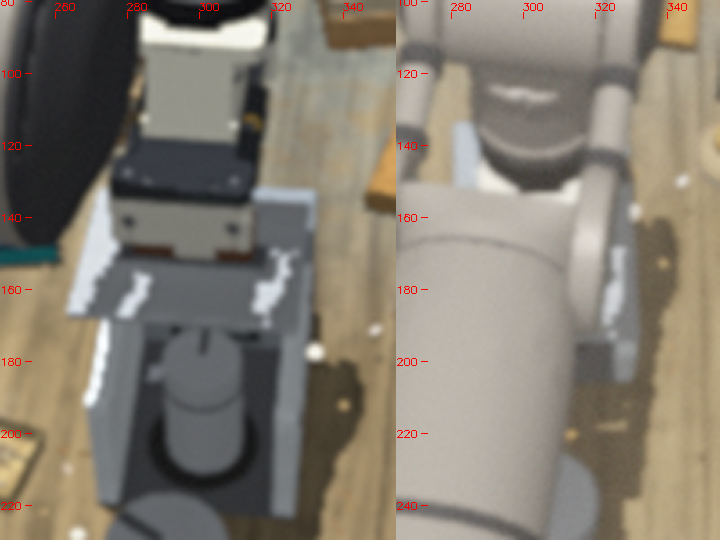

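The plate is held tilted with its near edge up, at about rows 318–332. The canister stands in the bay with its rib towards the reader. Lowering in front of the lip.

```bash
python3 -m pendant '[[[0,0.004,0.015],[-0.008,-0.004,0],0],[[0,0.008,0.03],[-0.008,-0.004,0],0],[[0,0.011,0.045],[-0.008,-0.004,0],0],[[0,0.0129,0.053],[-0.008,-0.004,0],0],[[0,0.0129,0.053],[-0.008,-0.004,0],0],[[0,0.0129,0.053],[-0.008,-0.004,0],0]]'; python3 -c "
from h import *
go([595.8,-17.1,148],.024,.21)"
```

```text
time: 11.9
tool_pos: [629.3, -16.5, 327.5]
tcp_rot: [-2.934, -0.0, 1.595]
contact_force: [0.3, 0.2, -1.9]
grip_width: 14.2
t=11.90 shift [0.0002 0.0046 0.0236] rot [ 0.003 -0.     0.   ] F [ 0.3  0.2 -1.9] w 14.2 gp [596.5 -17.3 171.9] q6 -0.16
```

```bash
python3 -m pendant '[[[0,0.001,0.006],[0.003,0,0],0],[[0,0.003,0.014],[0.003,0,0],0],[[0,0.004,0.02],[0.003,0,0],0],[[0,0.0046,0.0235],[0.003,0,0],0],[[0,0.0046,0.0235],[0.003,0,0],0],[[0,0.0046,0.0235],[0.003,0,0],0]]'; python3 -c "
from h import *
go([615.8,-16.6,148],.024,.21)"
```

```text
time: 12.4
tool_pos: [629.2, -15.8, 302.9]
tcp_rot: [-2.931, -0.0, 1.596]
contact_force: [-0.3, 0.4, -1.3]
grip_width: 13.5
t=12.40 shift [-0.0005  0.0192 -0.0047] rot [-0.001 -0.     0.001] F [-0.3  0.4 -1.3] w 13.5 gp [595.9 -16.6 147.5] q6 -0.16
```

```bash
python3 -m pendant '[[[-0.0003,0.004,-0.001],[0,0,0],0],[[-0.0003,0.008,-0.002],[0,0,0],0],[[-0.0003,0.012,-0.003],[0,0,0],0],[[-0.0003,0.016,-0.004],[0,0,0],0],[[-0.0003,0.016,-0.004],[0,0,0],0],[[-0.0003,0.016,-0.004],[0,0,0],0]]'; python3 -c "
from h import *
go([615.8,-16.6,148],.024,.21)
from plant import capture
c=capture('scene');pickle.dump(c,open('scene4.pkl','wb'))
crop(c,255,110,355,210,6,'pics/s4.png')"
```

```text
time: 12.9
tool_pos: [645.9, -15.8, 303.7]
tcp_rot: [-2.932, -0.0, 1.596]
contact_force: [-0.4, -0.4, -2.0]
grip_width: 13.9
t=12.90 shift [-0.0001  0.003  -0.0005] rot [-0.     0.     0.001] F [-0.4 -0.4 -2. ] w 13.9 gp [612.7 -16.6 148.2] q6 -0.15
```

View pics/s4.png

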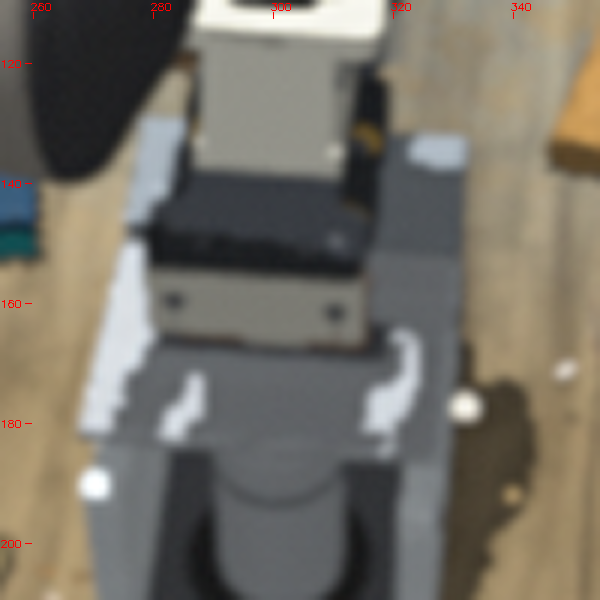

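The far edge now sits under the lip: the lip's front edge is at about row 245, and the plate continues below it. I'll probe the reader face gently for an x reference.

```bash
python3 -m pendant '[[[0,0.0015,-0.0003],[0,0,0],0],[[0,0.003,-0.0006],[0,0,0],0],[[0,0.003,-0.0006],[0,0,0],0]]';python3 -m pendant '[[[0,0.001,-0.0002],[0,0,0],0],[[0,0.002,-0.0004],[0,0,0],0],[[0,0.002,-0.0004],[0,0,0],0]]'; python3 -c "
from h import *
go([615.8,-16.6,148],.024,.21)"
```

```text
time: 13.2
tool_pos: [648.9, -15.7, 303.8]
tcp_rot: [-2.932, -0.0, 1.596]
contact_force: [0.4, 0.6, -3.3]
grip_width: 13.8
time: 13.45
tool_pos: [650.9, -15.7, 303.7]
tcp_rot: [-2.932, -0.0, 1.596]
contact_force: [0.4, -0.3, -2.3]
grip_width: 13.7
t=13.45 shift [-0.0001 -0.0019  0.0006] rot [ 0.    -0.     0.001] F [ 0.4 -0.3 -2.3] w 13.7 gp [617.8 -16.5 148.2] q6 -0.15
```

```bash
python3 -m pendant '[[[0,0.001,-0.0002],[0,0,0],0],[[0,0.001,-0.0002],[0,0,0],0]]';python3 -m pendant '[[[0,0.001,-0.0002],[0,0,0],0],[[0,0.001,-0.0002],[0,0,0],0]]';python3 -m pendant '[[[0,0.001,-0.0002],[0,0,0],0],[[0,0.001,-0.0002],[0,0,0],0]]'; python3 -c "
from h import *
go([615.8,-16.6,148],.024,.21)"
```

```text
time: 13.62
tool_pos: [651.8, -15.6, 303.7]
tcp_rot: [-2.931, -0.0, 1.596]
contact_force: [-0.7, 0.1, -2.8]
grip_width: 13.9
time: 13.78
tool_pos: [652.4, -15.7, 303.7]
tcp_rot: [-2.929, -0.0, 1.596]
contact_force: [-4.0, -0.7, 0.7]
grip_width: 13.8
time: 13.95
tool_pos: [652.9, -15.6, 303.6]
tcp_rot: [-2.927, -0.0, 1.596]
contact_force: [-7.9, -0.3, 1.9]
grip_width: 14.2
t=13.95 shift [-0.0001 -0.0038  0.001 ] rot [-0.005 -0.     0.001] F [-7.9 -0.3  1.9] w 14.2 gp [619.  -16.4 148.3] q6 -0.15
```

Contact came at gp x ≈ 618.9, 1 mm beyond prediction, so the bay x is about 589.3. Backing off and rotating down.

```bash
python3 -c "
from h import *
go([617.2,-16.6,147.8],.024,.21)
go([613,-16.7,141.3],.024,.1)"
```

```text
t=13.95 shift [-0.0001 -0.0024  0.0009] rot [-0.005 -0.     0.001] F [-7.9 -0.3  1.9] w 14.2 gp [619.  -16.4 148.3] q6 -0.15
t=13.95 shift [-0.0001 -0.0226  0.0092] rot [-0.115 -0.     0.001] F [-7.9 -0.3  1.9] w 14.2 gp [619.  -16.4 148.3] q6 -0.15
```

```bash
python3 -m pendant '[[[0,-0.0024,0.0009],[-0.005,0,0],0],[[0,-0.0055,0.0022],[-0.022,0,0],0],[[0,-0.009,0.0036],[-0.04,0,0],0],[[0,-0.0125,0.005],[-0.06,0,0],0],[[0,-0.016,0.0065],[-0.08,0,0],0],[[0,-0.02,0.008],[-0.1,0,0],0],[[0,-0.0226,0.0092],[-0.115,0,0],0],[[0,-0.0226,0.0092],[-0.115,0,0],0],[[0,-0.0226,0.0092],[-0.115,0,0],0]]'; python3 -c "
from h import *
go([613,-16.7,141.3],.024,.1)
go([609.5,-16.8,134.7],.024,0)"
```

```text
time: 14.7
tool_pos: [629.9, -16.2, 299.6]
tcp_rot: [-3.047, -0.0, 1.596]
contact_force: [0.3, 0.5, -2.0]
grip_width: 13.6
t=14.70 shift [-0.0001 -0.001   0.0002] rot [ 0.006 -0.     0.001] F [ 0.3  0.5 -2. ] w 13.6 gp [614.9 -16.5 141.4] q6 -0.16
t=14.70 shift [-0.0001 -0.0198  0.0078] rot [-0.094 -0.     0.001] F [ 0.3  0.5 -2. ] w 13.6 gp [614.9 -16.5 141.4] q6 -0.16
```

```bash
python3 -m pendant '[[[0,-0.002,0.0006],[0,0,0],0],[[0,-0.005,0.0018],[-0.018,0,0],0],[[0,-0.009,0.0033],[-0.036,0,0],0],[[0,-0.0125,0.0048],[-0.054,0,0],0],[[0,-0.016,0.0063],[-0.074,0,0],0],[[0,-0.0198,0.0076],[-0.094,0,0],0],[[0,-0.0198,0.0076],[-0.094,0,0],0],[[0,-0.0198,0.0076],[-0.094,0,0],0]]'; python3 -c "
from h import *
go([609.5,-16.8,134],.024,0)
from plant import capture
c=capture('scene');pickle.dump(c,open('scene5.pkl','wb'))
crop(c,255,110,355,210,6,'pics/s5.png')"
```

```text
time: 15.37
tool_pos: [609.4, -16.7, 293.8]
tcp_rot: [-3.14, -0.0, 1.596]
contact_force: [0.7, -0.3, -1.8]
grip_width: 13.7
t=15.37 shift [-0.0001  0.0001  0.0008] rot [-0.002 -0.     0.001] F [ 0.7 -0.3 -1.8] w 13.7 gp [609.2 -16.7 134.8] q6 -0.18
```

View pics/s5.png

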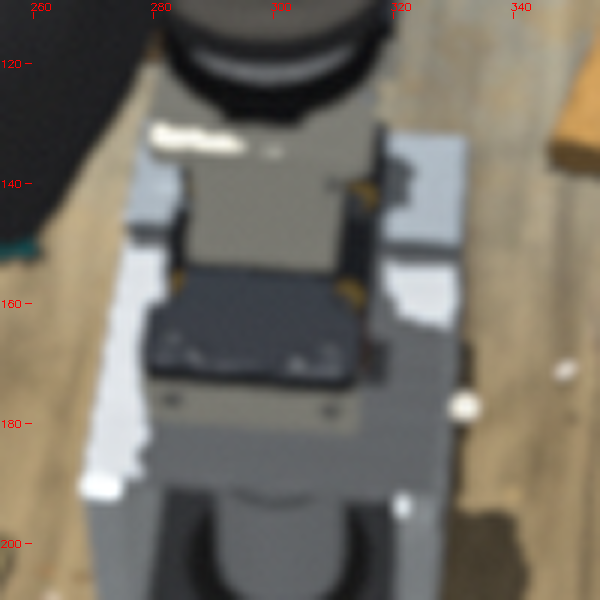

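The plate is flat, its near edge behind the stop tops at (100,488) and (400,505). Lowering the last millimetre until contact.

```bash
python3 -m pendant '[[[0,0,0.0008],[0,0,0],0],[[0,0,0.0008],[0,0,0],0],[[0,0,0.0008],[0,0,0],0]]'; python3 -m pendant '[[[0,0,0.0008],[0,0,0],0],[[0,0,0.0008],[0,0,0],0],[[0,0,0.0008],[0,0,0],0]]'; python3 -c "
from h import *
go([609.5,-16.8,134],.024,0)"
```

```text
time: 15.67
tool_pos: [609.5, -16.7, 292.8]
tcp_rot: [-3.14, -0.0, 1.596]
contact_force: [0.5, -0.2, -1.8]
grip_width: 13.6
time: 15.92
tool_pos: [609.4, -16.7, 292.7]
tcp_rot: [-3.141, -0.0, 1.596]
contact_force: [-1.9, 0.5, 3.3]
grip_width: 14.1
t=15.92 shift [-0.0001  0.0001 -0.0003] rot [-0.    -0.     0.001] F [-1.9  0.5  3.3] w 14.1 gp [609.4 -16.7 133.7] q6 -0.18
```

```bash
python3 -m pendant '[[[0,0,0],[0,0,0],0.04],[[0,0,0],[0,0,0],0.04],[[0,0,0],[0,0,0],0.04],[[0,0,0],[0,0,0],0.04],[[0,0,-0.01],[0,0,0],0.04],[[0,0,-0.03],[0,0,0],0.04],[[0,0,-0.06],[0,0,0],0.04],[[0,0,-0.09],[0,0,0],0.04],[[0,0,-0.1],[0,0,0],0.04],[[0,0,-0.1],[0,0,0],0.04]]'; python3 -c "
from h import *
go([560,0,300],1.57,0)"
```

```text
time: 16.75
tool_pos: [609.8, -16.7, 396.0]
tcp_rot: [3.136, 0.001, 1.596]
contact_force: [-0.1, 0.7, -0.3]
grip_width: 39.9
t=16.75 shift [ 0.0179 -0.049  -0.0633] rot [ 0.004  0.005 -1.545] F [-0.1  0.7 -0.3] w 39.9 gp [610.8 -16.8 237. ] q6 -0.18
```

```bash
python3 - <<'E'
from h import *
s=load("scene0");t=load("top0")
us=np.array([[265+200/5-.4,120+57/5-.4]]);ut=np.array([[275+114/3.8-.4,125+49/3.8-.4]]);ut2=np.array([[275+149/5-.4,125+66/5-.4]])
for z in(130,135,140,145,150,155): print(z,back(s,us,z)[0].round(1),back(t,ut,z)[0].round(1),back(t,ut2,z)[0].round(1))
E
```

```text
130 [709.1 -11.5 130. ] [700.3 -15.2 130. ] [699.5 -14.7 130. ]
135 [704.6 -12.2 135. ] [698.7 -15.3 135. ] [697.9 -14.8 135. ]
140 [700.1 -12.8 140. ] [697.2 -15.4 140. ] [696.4 -14.9 140. ]
145 [695.5 -13.5 145. ] [695.6 -15.5 145. ] [694.8 -15.  145. ]
150 [691.  -14.1 150. ] [694.1 -15.6 150. ] [693.2 -15.1 150. ]
155 [686.5 -14.7 155. ] [692.5 -15.7 155. ] [691.7 -15.2 155. ]
```

```bash
python3 -m pendant '[[[0,0,-0.02],[0,0,-0.12],0],[[0,0,-0.02],[0,0,-0.24],0],[[0,0,-0.02],[0,0,-0.36],0],[[0,0,-0.02],[0,0,-0.48],0],[[0,0,-0.02],[0,0,-0.6],0],[[0,0,-0.02],[0,0,-0.72],0],[[0,0,-0.02],[0,0,-0.84],0],[[0,0,-0.02],[0,0,-0.96],0],[[0,0,-0.02],[0,0,-1.08],0],[[0,0,-0.02],[0,0,-1.2],0]]'; python3 -c "
from h import *
go([693,-15.2,200],1.57,0,178)"
```

```text
time: 17.58
tool_pos: [609.3, -16.7, 410.2]
tcp_rot: [-3.141, -0.004, 2.802]
contact_force: [0.1, -0.3, -0.0]
grip_width: 0.7
t=17.58 shift [-0.0785  0.0293  0.0318] rot [-0.    -0.004 -0.339] F [ 0.1 -0.3 -0. ] w 0.7 gp [608.6 -16.6 232.2] q6 -1.38
```

```bash
python3 -m pendant '[[[-0.02,0.008,0.005],[0,0,-0.1],0],[[-0.05,0.018,0.015],[0,0,-0.2],0],[[-0.07,0.026,0.02],[0,0,-0.3],0],[[-0.0795,0.03,0.022],[0,-0.004,-0.339],0],[[-0.0795,0.03,0.022],[0,-0.004,-0.339],0],[[-0.0795,0.03,0.022],[0,-0.004,-0.339],0]]'; python3 -c "
from h import *
go([694,-14.7,160],1.57,0,178)
from plant import capture
c=capture('scene');pickle.dump(c,open('scene6.pkl','wb'))
crop(c,255,90,355,230,4.2,'pics/s6.png')"
```

```text
time: 18.08
tool_pos: [694.3, -15.4, 387.7]
tcp_rot: [-3.142, -0.001, 3.133]
contact_force: [-0.6, -0.7, -0.1]
grip_width: 0.5
t=18.08 shift [0.0003 0.0007 0.0497] rot [-0.    -0.001 -0.007] F [-0.6 -0.7 -0.1] w 0.5 gp [694.2 -15.4 209.7] q6 -1.69
```

View pics/s6.png

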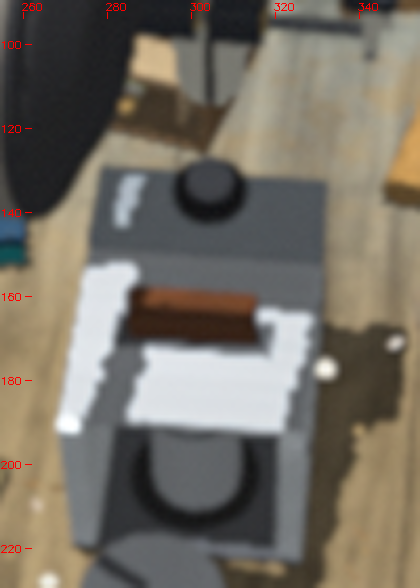

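The plate lies flat with its handle up, far edge under the lip (row ~258) and near edge behind the stops (row ~428). Now for the button.

```bash
python3 -m pendant '[[[0,0.0007,0.015],[0,0,0],0],[[0,0.0007,0.035],[0,0,0],0],[[0,0.0007,0.05],[0,0,0],0],[[0,0.0007,0.055],[0,0,0],0],[[0,0.0007,0.055],[0,0,0],0],[[0,0.0007,0.055],[0,0,0],0]]'; python3 -m pendant '[[[0,0,0.002],[0,0,0],0],[[0,0,0.004],[0,0,0],0],[[0,0,0.004],[0,0,0],0]]'; python3 -m pendant '[[[0,0,0.002],[0,0,0],0],[[0,0,0.004],[0,0,0],0],[[0,0,0.004],[0,0,0],0]]'; python3 -c "
from h import *
go([694,-14.7,145],1.57,0,178)"
```

```text
time: 18.63
tool_pos: [694.4, -14.8, 336.1]
tcp_rot: [-3.141, 0.004, 3.134]
contact_force: [-0.6, -0.1, -0.4]
grip_width: 0.3
time: 18.88
tool_pos: [694.6, -14.8, 331.5]
tcp_rot: [-3.141, 0.004, 3.135]
contact_force: [-1.2, 0.1, -0.5]
grip_width: 0.4
time: 19.13
tool_pos: [694.7, -14.8, 326.8]
tcp_rot: [-3.141, 0.003, 3.135]
contact_force: [-0.1, 0.3, 1.3]
grip_width: 0.4
t=19.13 shift [0.0007 0.0001 0.0038] rot [-0.     0.003 -0.006] F [-0.1  0.3  1.3] w 0.4 gp [695.2 -14.9 148.8] q6 -1.7
```

Contact starts near tip z 149. Press on in steps.

```bash
python3 -m pendant '[[[0,0,0.002],[0,0,0],0],[[0,0,0.003],[0,0,0],0],[[0,0,0.003],[0,0,0],0]]'; python3 -m pendant '[[[0,0,0.002],[0,0,0],0],[[0,0,0.002],[0,0,0],0]]';  python3 -m pendant '[[[0,0,0.001],[0,0,0],0],[[0,0,0.001],[0,0,0],0]]'; python3 -m pendant '[[[0,0,0.001],[0,0,0],0],[[0,0,0.001],[0,0,0],0]]'
```

```text
time: 19.38
tool_pos: [694.7, -14.8, 324.2]
tcp_rot: [-3.141, 0.003, 3.135]
contact_force: [-0.2, -0.3, 3.4]
grip_width: 0.5
time: 19.55
tool_pos: [694.7, -14.8, 322.1]
tcp_rot: [-3.141, 0.003, 3.135]
contact_force: [-0.8, -0.5, 4.9]
grip_width: 0.7
time: 19.72
tool_pos: [694.7, -14.8, 321.4]
tcp_rot: [-3.141, 0.003, 3.135]
contact_force: [-1.0, -0.6, 5.0]
grip_width: 0.4
time: 19.88
tool_pos: [694.6, -14.8, 321.2]
tcp_rot: [-3.141, 0.004, 3.135]
contact_force: [-2.6, -0.1, 8.3]
grip_width: 0.3
```

```bash
python3 -m pendant '[[[0,0,0.001],[0,0,0],0],[[0,0,0.0015],[0,0,0],0],[[0,0,0.0015],[0,0,0],0],[[0,0,0.0015],[0,0,0],0]]'; python3 -m pendant '[[[0,0,-0.005],[0,0,0],0],[[0,0,-0.015],[0,0,0],0],[[0,0,-0.035],[0,0,0],0],[[0,0,-0.065],[0,0,0],0],[[0,0,-0.095],[0,0,0],0],[[0,0,-0.11],[0,0,0],0]]'; python3 -m pendant '[[[0.02,0,0],[0,0,0],0],[[0.05,-0.02,0],[0,0,0],0],[[0.09,-0.05,0],[0,0,0],0],[[0.12,-0.09,0],[0,0,0],0],[[0.13,-0.13,0],[0,0,0],0],[[0.13,-0.17,0],[0,0,0],0],[[0.13,-0.21,0],[0,0,0],0],[[0.13,-0.24,0],[0,0,0],0],[[0.13,-0.25,0],[0,0,0],0],[[0.13,-0.25,0],[0,0,0],0]]'; python3 -c "
from h import *
from plant import capture
c=capture('scene');t=capture('top');
crop(c,245,110,345,250,3.8,'pics/a.png');crop(t,265,110,365,250,3.8,'pics/b.png')
cv2.imwrite('pics/ab7.png',np.hstack([cv2.imread('pics/a.png'),cv2.imread('pics/b.png')]))"
```

```text
time: 20.22
tool_pos: [694.5, -14.7, 321.1]
tcp_rot: [-3.141, 0.005, 3.135]
contact_force: [-4.9, 0.0, 14.0]
grip_width: 0.5
time: 20.72
tool_pos: [694.3, -14.7, 432.5]
tcp_rot: [-3.141, 0.007, 3.135]
contact_force: [0.4, -0.3, 1.3]
grip_width: 0.4
time: 21.55
tool_pos: [562.0, -267.1, 427.4]
tcp_rot: [-3.141, 0.002, 3.13]
contact_force: [-0.2, 0.7, 1.2]
grip_width: 0.8
```

View pics/ab7.png

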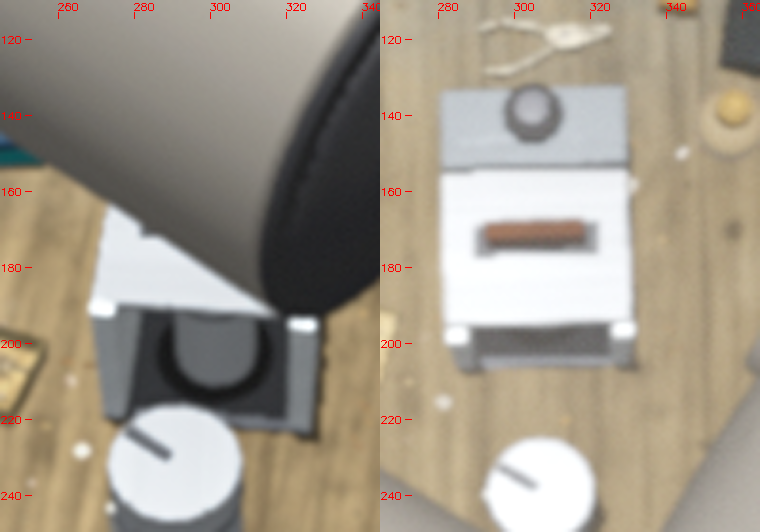

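The top view shows the plate seated between the lip (row ~170) and both stops (row ~333). The button is up, the canister is on the pad and the decoy hasn't moved. Handing in.

```bash
python3 -c "
from plant import *
close_job()"
```

```text
the job is handed in; nothing more can be done
```

The job is done and handed in at about 21.7 s of the 67 s allowed; no verdict was reported.

- **Canister:** I stood the smaller steel canister on the pad, within about 2 mm of its centre. Its lid rib measured about 0.00 rad against a bay yaw of about 0.02 rad, so the tag faces the window to within 1–2°.
- **Shade plate:** I hooked it under the lip tilted 12°, touched the reader face at about 8 N, backed off and lowered it flat. It touched the cheeks at the predicted height. The last picture shows it flat, handle up, behind both stops.
- **Button:** I pressed it to its hard stop, about 6 mm of travel and 14 N at the end. I then raised the arm clear, and the button looks up in the last picture.
- **Untouched items:** I kept clear of the punch cup, the large grey canister and the brown one. The large grey one shows no change in the last picture. The cup and the brown one lie outside that crop, so I did not check them at the end.

**Disagreements:** The two cameras differed by about 2 mm and 0.03 rad on the bay pose. Touching the reader face put the bay about 1 mm further back than estimated, and I corrected for it. At the end the arm hid part of the plate from the scene camera, so only the top view shows it whole.

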